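# Hang the shoehorn in the glass key cabinet

## Task

Pick up the shoehorn and hang it by its ring on the free middle hook at the back of the glass key cabinet, tilting it to get the ring in under the roof and over the hook, and leave it hanging straight down by itself. Be gentle with the glass cabinet and its hooks: feel your way and never force anything (stay under 15 N). Leave the keys hanging beside it and the things on the console where they are.

Things in the scene. Friction and masses are not known exactly. Their poses are not given: they have to be found in the camera images.
- cabinet: Fixed open-fronted key cabinet: brass frame of 8 mm bar, 4 mm clear panes (roof, back, sides, floor). 135 deep (x) x 360 wide (y) x 275 mm high (z). Origin: centre of its underside; x points to its back, open front at x = -67.5. Inner floor at z = 7, front sill 8 mm high. Three equal brass hooks on a rail along the back, at y = -110, near 0 and +110 mm, pointing to the open front.
- roof_front (a point): Middle of the lower edge of the cabinet's top front bar: x = -67.5, y = 0, z = 267 mm in the cabinet's frame. The roof frame's underside is at this height, the roof pane's 2 mm higher, the outer top 8 mm higher. The ring must go in under it.
- hook_mid (a point): Nominal ball centre of the free middle hook, fixed in the cabinet (x 9.5, y 0, z 243 mm), axes as the cabinet's. The real hook is clamped on the rail by hand, up to 26 mm to either side in y, with the same x and z; its true y is in NO reported pose and must be found by touch or sight. It stays put in gentle contact (below 15 N).
- rail_mid (a point): Point on the front face of the rail, at y = 0 and the height of the hooks' bars (cabinet frame x 51.5, z 225 mm). Each hook: 5 mm wire, level bar from here 33 mm towards the front, a bend of 9 mm centreline radius, then upright at x = 9.5 to a ball of 8 mm diameter centred at z = 243 (20 mm gap from ball top to roof frame). Its foot on the rail is 4 thick, 14 wide, 24 mm high.
- shoehorn: Loose shoehorn lying flat, 0.10 to 0.18 kg, 225 mm long over all. Origin: on its underside, centre line, at the handle's blade end, a good place to grip across; x points along the handle to the ring, z up as it lies. Dark wood handle 18 wide x 12 thick (z 0 to 12), from x = -12 to 116 mm. Dished steel blade x = -7 to -83, 30 wide, 7 mm high. Mass centre about x = 10. Hung up, x points up.
- shoehorn_eye (a point): Centre of the rigid steel ring at the handle's end: x = 130, y = 0, z = 6 mm in the shoehorn's frame, axes as the shoehorn's. The ring lies in the shoehorn's flat plane (its hole runs along z): inner diameter 14, outer 24, wire 5 mm thick. It clears the hook's 8 mm ball by 3 mm all round.
- keys_left (a joint): Swing of the tagged door key hanging on the cabinet's hook at y = +110 mm; 0 = hanging straight down, rad. It reaches 70 mm below the hook.
- keys_right (a joint): Swing of the pair of flat keys hanging on the cabinet's hook at y = -110 mm; 0 = hanging straight down, rad. They reach 75 mm below the hook.
- car_key: Black car key fob lying on the console, 74 x 36 x 15 mm, bystander. Origin: centre of its underside.
- glasses_case: Grey spectacles case on the console, 160 (x) x 60 x 40 mm, bystander. Origin: centre of its underside.
- bowl: White ceramic bowl on the console, 120 mm wide, 45 mm high, bystander. Origin: centre of its underside.

How it is judged:
By the outcome, as a careful person would: the job done as asked, in the order asked, and still so for the second after the job is handed in, with the robot touching nothing.
It also fails if it takes over 72 s, if anything falls off the work surface, if the arm or the gripper's body presses on something with over 40 N, if the wrist force passes 120 N, or if a joint passes its speed limit or range.

## Robot

A 6-joint arm with a two-finger parallel gripper is mounted at the origin on the work surface. World frame = base frame: x ahead of the robot, y to its left, z up, the work surface at z = 0. Lengths are in m, angles in rad, forces in N, time in s.
With the tool pointing down it reaches from about 0.25 to 0.725 m from the base axis. Payload 4 kg.
Tool frame: the origin (TCP) lies midway between the tips of the shut fingers; the grasp point (between the pads) lies 19 mm behind it; z points along the fingers, y is the line along which they close (so a half turn about z gives the same grasp; the last joint's range is limited). The gripper opens to 85 mm and grips with 20 to 120 N. Pads are 22 mm wide; open, the fingers measure 114 mm over their backs; the gripper's body (76 mm by 85 mm) begins 54 mm behind the grasp point. The pads swing forward as they close: fully open they stand 13 mm farther back than shut.
Start: joints at [1.171, 0.241, 0.005, 1.335, 0, 1.571], TCP at [0.195, 0.461, 0.231] pointing down, gripper open.
Joint ranges: [-2.72, 2.72], [-1.05, 1.87], [-1.09, 1.28], [-1.99, 2.15], [-1.42, 1.44], [-3.14, 3.14]. Speed limits (rad/s): [2.79, 2.79, 3.14, 3.14, 3.14, 3.14].

## Interface

Orientations are given as a unit quaternion [x, y, z, w].
In Python, from workcell import get_obs, camera, job_done, silhouettes gives the robot as it stands. The module is installed in compiled form; this text tells all that it offers.
- The arm moves only by the tool drive_tool, never from a script. Its argument "increments" is a list of rows, each a list of 3 entries, a list of its own where there are three numbers: the shift along the world's x, y, z in mm, then the turn, a rotation vector about the world's x, y, z in degrees, then the opening, from 0 (shut) to 1 (fully open). A call has 1 to 8 rows; each row shifts and turns the commanded pose from where the row before left it; what a row does not reach is not made up. A row lasts 1/12 s, in which the tool goes at most 41.7 mm and 7.16 degrees, less where a joint would pass 70% of its speed; a pose out of reach is approached as far as the arm can. A call is refused whole if a number of a shift passes 41.7 or a number of a turn 7.16, either way. A call with a gripper value outside its range is refused whole. The fingers move at their own pace and stop on an object; the grip force is fixed at half the most. Time passes only in rows, so rows that do not move let the fingers close. It gives the time, the measured TCP pose, the force, the opening and the grip force at its end, in the units of the state.
- get_obs(): the state, without advancing time (a new reading comes with each control period).
- camera(name): name is "scene" or "top"; returns a dict with "image" (384x512x3 uint8, red, green, blue), "K" (3x3 intrinsics, pixels), "k1" (the pictures are not rectified: a ray, as slopes to the right and down, at radius r is drawn at 1 + k1 r^2 times it, then the intrinsics apply), "view" (4x4, takes a point from world to camera coordinates). Camera axes: x right, y down, z forward; pixel columns grow to the right and rows downward; lengths in m; the calibration is good to about 2 mm. A picture is of the moment at which its call begins. There is no depth.
- job_done(): hands the job in; it is judged then, once.
Trained networks look in a picture, given as the dict that the camera call returned (one of the last four; its "shot" number tells which), for a name from the list of things; names that differ only in an ending like _2 or _b are one class to them, and where a whole thing is asked for, a point or a joint stands for the part that bears it (a point fixed in the world has none). Each returns a list of dicts, best first, with "conf" (0 to 1); they miss things now and then, are a little off and sometimes report something else, mostly with a low value. They report only what shows in the picture. A call takes as long as a camera call.
- silhouettes(query, picture): "region" (384x512 bool, what is visible of it) and "bbox" ([left, top, right, bottom] in pixels, round what is visible of it).
The state is a dict: "clock": time; "joint_pos": joint angles; "joint_vel": joint speeds; "tau": joint torques, N m; "eef_pos": TCP position; "tool_rot": TCP orientation; "ft_force": force on the tool from outside, world axes, zero at the start; "ft_torque": the same for the moment, N m; "grip_width": finger opening in m; "grasp_force": force on a finger pad.
Only numpy, scipy, OpenCV 4.12 (cv2) and the standard library are available. Lean on these libraries where they do the work, as an engineer would, in place of code of your own. Each camera call takes 0.05 s, during which the arm holds its last target. There are 200 camera calls.

## Working session

There is one attempt and no reset: what is moved stays moved. The work goes in short steps, Python scripts to look and compute and a tool call to move; the robot and the scene stay as the last step left them, time stands still between calls to the robot, and variables do not carry over. Pictures are saved under pics/ and viewed, at most 10 in all, crops included, and the job is handed in when it is done.

Besides the shell and the picture viewer there is one more tool, called as name([rows], argument=value, ...), one row to a line, values as JSON. drive_tool: Moves the arm, as the interface text tells. Its arguments: {"type":"object","properties":{"increments":{"type":"array"}},"required":["increments"]}

```bash
mkdir -p pics; cat > h.py <<'E'
import numpy as np, cv2
from workcell import get_obs, camera, job_done, silhouettes
from scipy.spatial.transform import Rotation as R
def ray(c,u,v):
    K=c["K"];x=(u-K[0,2])/K[0,0];y=(v-K[1,2])/K[1,1]
    rd=np.hypot(x,y);r=rd
    for _ in range(20): r=rd/(1+c["k1"]*r*r)
    s=r/rd if rd>0 else 1
    V=np.array(c["view"]);o=-V[:3,:3].T@V[:3,3]
    return o,V[:3,:3].T@np.array([x*s,y*s,1])
def onz(c,u,v,z):
    o,d=ray(c,u,v);return o+d*(z-o[2])/d[2]
def proj(c,p):
    V=np.array(c["view"]);q=V[:3,:3]@np.asarray(p)+V[:3,3];x,y=q[:2]/q[2];f=1+c["k1"]*(x*x+y*y)
    return np.array([c["K"][0,0]*x*f+c["K"][0,2],c["K"][1,1]*y*f+c["K"][1,2]])
def save(c,n,crop=None,s=1):
    im=c["image"][:,:,::-1]
    if crop: im=im[crop[1]:crop[3],crop[0]:crop[2]]
    cv2.imwrite("pics/"+n,cv2.resize(im,None,fx=s,fy=s,interpolation=cv2.INTER_CUBIC))
E
python3 - <<'E'
from h import *
np.set_printoptions(precision=4,suppress=True)
o=get_obs();print({k:np.round(v,3) for k,v in o.items()})
ims=[]
for n in("scene","top"):
    c=camera(n);ims.append(c["image"]);print(n,c["K"],c["k1"],c["view"])
    for q in("shoehorn","shoehorn_eye","cabinet","car_key","glasses_case","bowl","keys_left","keys_right"):
        for d in silhouettes(q,c)[:2]:print(q,round(d["conf"],2),d["bbox"],d["region"].sum())
    save(c,n+"0.png",None,1.5)
E
```

```text
{'clock': np.float64(0.0), 'joint_pos': array([ 1.171,  0.241,  0.004,  1.335, -0.   ,  1.571]), 'joint_vel': array([-0.001,  0.002,  0.001,  0.   ,  0.002,  0.001]), 'tau': array([ -0.001, -37.232,  25.241,   0.017,   0.   ,  -0.   ]), 'eef_pos': array([0.194, 0.46 , 0.23 ]), 'tool_rot': array([ 0.199,  0.98 , -0.001, -0.   ]), 'ft_force': array([-0.336,  0.92 ,  0.343]), 'ft_torque': array([ 0.07 ,  0.004, -0.005]), 'grasp_force': np.float64(0.0), 'grip_width': np.float64(0.086)}
scene [[400.9131   0.     256.6346]
 [  0.     400.9131 185.8576]
 [  0.       0.       1.    ]] -0.039332336105764185 [[ 0.8204  0.5716  0.0136 -0.4657]
 [ 0.4652 -0.6535 -0.5972 -0.1244]
 [-0.3325  0.4962 -0.802   1.4843]
 [ 0.      0.      0.      1.    ]]
shoehorn 0.79 [149.0, 267.4, 215.7, 294.7] 532
shoehorn_eye 0.87 [151.4, 264.6, 215.9, 296.3] 543
shoehorn_eye 0.27 [211.1, 310.5, 260.0, 368.2] 1281
cabinet 0.59 [266.3, 114.5, 364.0, 265.7] 8271
car_key 0.73 [186.6, 213.5, 209.0, 227.0] 213
glasses_case 0.58 [210.1, 306.7, 259.5, 369.1] 1481
bowl 0.63 [258.0, 117.8, 291.8, 147.4] 649
bowl 0.2 [211.3, 308.8, 260.3, 368.6] 1420
keys_left 0.44 [268.8, 113.8, 366.2, 263.6] 8119
top [[397.4883   0.     255.6302]
 [  0.     397.4883 191.8013]
 [  0.       0.       1.    ]] -0.11168602327324909 [[-0.0281 -0.9996 -0.0019  0.0619]
 [-0.9935  0.0281 -0.1106  0.5515]
 [ 0.1106 -0.0012 -0.9939  1.3012]
 [ 0.      0.      0.      1.    ]]
shoehorn 0.75 [339.8, 181.1, 364.5, 239.6] 376
shoehorn_eye 0.8 [340.1, 185.2, 363.4, 243.2] 399
cabinet 0.93 [151.4, 112.2, 280.3, 185.4] 7738
cabinet 0.65 [334.1, 129.5, 380.6, 151.1] 759
car_key 0.74 [287.9, 227.9, 297.4, 251.6] 234
glasses_case 0.95 [335.6, 130.1, 385.3, 154.7] 908
glasses_case 0.4 [149.1, 109.6, 282.9, 182.3] 7716
bowl 0.68 [143.9, 225.1, 178.9, 261.0] 1048
```

View pics/scene0.png

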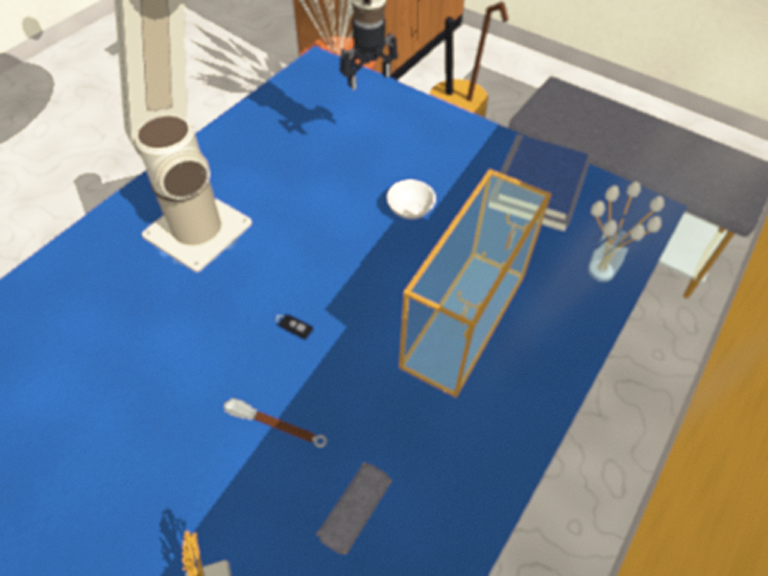

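View pics/top0.png

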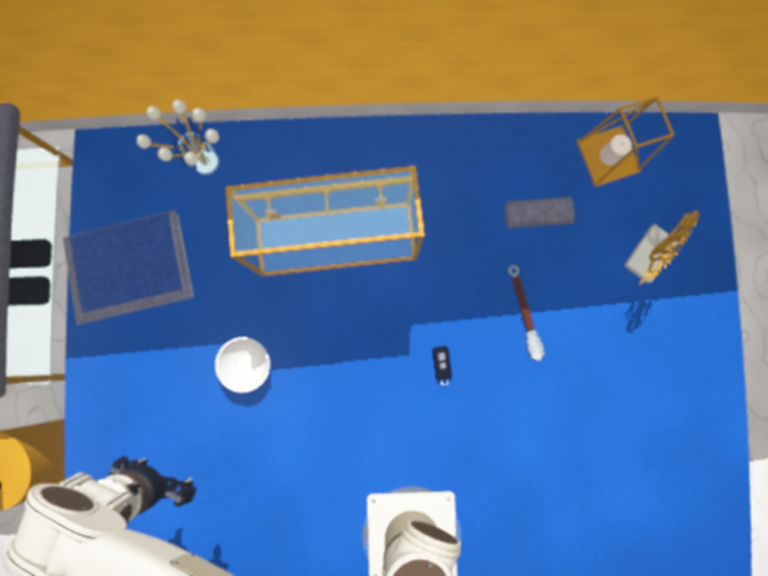

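Scene view: the cabinet's roof corners sit near (490,172), (549,195), (406,292), (472,323) at 1.5x. Top view: the shoehorn's ring is near (513,270) and its blade end near (537,357). The cabinet roof spans (227,187)–(423,236).

```bash
python3 - <<'E'
from h import *
c=camera("top");save(c,"top_cab.png",(145,105,290,190),5.5)
for q in ["shoehorn","car_key","glasses_case","bowl"]:
    d=silhouettes(q,c)
    if d:
        v,u=np.nonzero(d[0]["region"]);P=np.array([onz(c,a,b,{"shoehorn":.006,"car_key":.015,"glasses_case":.04,"bowl":.045}[q])[:2] for a,b in zip(u,v)])
        m=P.mean(0);w,E=np.linalg.eigh(np.cov((P-m).T));t=(P-m)@E
        print(q,m.round(4),E[:,1].round(4),t[:,1].min().round(4),t[:,1].max().round(4),"ends",(m+E[:,1]*t[:,1].min()).round(4),(m+E[:,1]*t[:,1].max()).round(4))
c=camera("scene");save(c,"sc_cab.png",(262,108,372,270),3.6)
print("top ring",onz(camera("top"),513/1.5,270/1.5,.006),onz(c,319/1.5,440/1.5,.006))
d=silhouettes("shoehorn",c)
if d:
    v,u=np.nonzero(d[0]["region"]);P=np.array([onz(c,a,b,.006)[:2] for a,b in zip(u,v)]);m=P.mean(0);w,E=np.linalg.eigh(np.cov((P-m).T));t=(P-m)@E
    print("scene",m,E[:,1],(m+E[:,1]*t[:,1].min()).round(4),(m+E[:,1]*t[:,1].max()).round(4))
E
```

```text
shoehorn [ 0.4686 -0.2801] [-0.9772 -0.2125] -0.1162 0.0873 ends [ 0.5822 -0.2554] [ 0.3834 -0.2987]
car_key [ 0.3827 -0.0795] [-0.9924 -0.1228] -0.0353 0.0355 ends [ 0.4177 -0.0752] [ 0.3475 -0.0839]
glasses_case [ 0.7149 -0.3121] [-0.0739  0.9973] -0.0797 0.0801 ends [ 0.7208 -0.3916] [ 0.7089 -0.2322]
bowl [0.3911 0.3622] [-0.0231  0.9997] -0.0594 0.0582 ends [0.3925 0.3028] [0.3898 0.4204]
top ring [ 0.58826585 -0.25194993  0.006     ] [ 0.58874682 -0.25339296  0.006     ]
scene [ 0.4774613  -0.28039777] [-0.97234908 -0.23353217] [ 0.5802 -0.2557] [ 0.3873 -0.302 ]
```

View pics/top_cab.png

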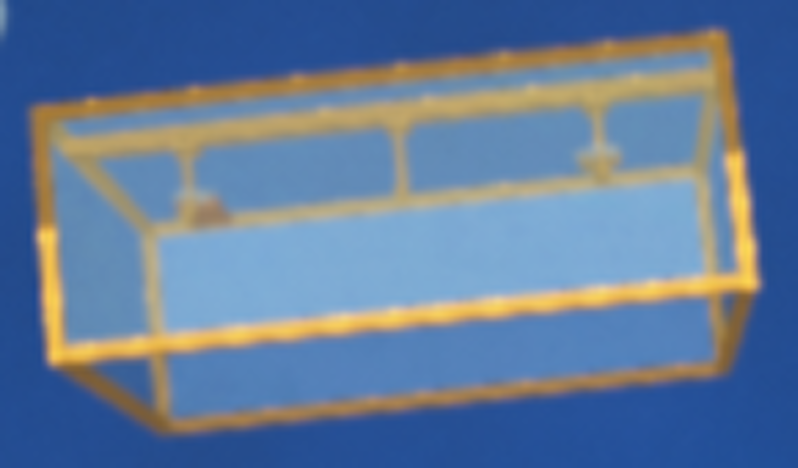

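View pics/sc_cab.png

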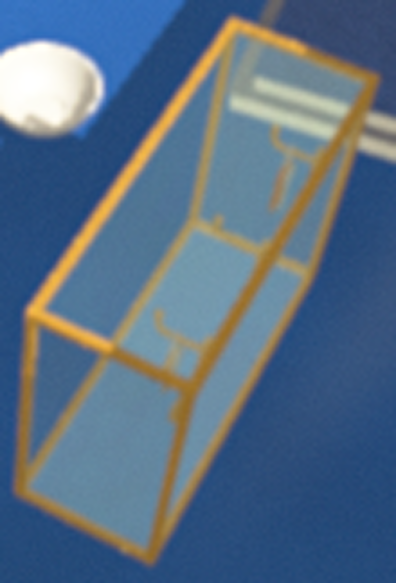

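```bash
cat > fit.py <<'E'
from h import *
from scipy.optimize import least_squares
T=camera("top");S=camera("scene")
ut=lambda u,v:np.array([145+(u+.5)/5.5-.5,105+(v+.5)/5.5-.5])
us=lambda u,v:np.array([262+(u+.5)/3.6-.5,108+(v+.5)/3.6-.5])
a,b,h=67.5,180,275
top=[((a,b,h),(30,107)),((a,-b,h),(726,30)),((-a,b,h),(50,363)),((-a,-b,h),(758,289)),((-a,b,0),(163,433)),((-a,-b,0),(728,376))]
sc=[((-a,b,h),(232,14)),((a,b,h),(379,78)),((-a,-b,h),(26,312)),((a,-b,h),(190,390)),((-a,-b,0),(14,492)),((a,-b,0),(152,564)),((a,b,0),(315,276))]
def W(p,P): # cabinet mm -> world
    c,s=np.cos(p[2]),np.sin(p[2]);P=np.asarray(P)/1000
    return np.array([p[0]+c*P[0]-s*P[1],p[1]+s*P[0]+c*P[1],P[2]])
def res(p): return np.concatenate([proj(T,W(p,P))-ut(*q) for P,q in top]+[proj(S,W(p,P))-us(*q) for P,q in sc])
r=least_squares(res,[.65,.15,0.1],loss="soft_l1");p=r.x
print("cab",p.round(4),np.degrees(p[2]),"\n",res(p).reshape(-1,2).round(2).tolist())
# hooks: project for y candidates
for n,cp,(P0) in (("root",(399,128),(51.5,225)),("tip",(401,194),(9.5,245)),("Rroot",(597,104),(51.5,225)),("Lroot",(187,148),(51.5,225))):
    ys=np.arange(-150,151,1.);pp=np.array([proj(T,W(p,(P0[0],y,P0[1]))) for y in ys])
    d=pp-ut(*cp);i=np.argmin((d**2).sum(1));print(n,"y",ys[i],d[i])
ys=np.arange(-60,61,1.);pp=np.array([proj(S,W(p,(9.5,y,243))) for y in ys]);d=pp-us(217,221);i=np.argmin((d**2).sum(1));print("scene tip",ys[i],d[i])
for y in(-110,0,110):print(y,(proj(S,W(p,(9.5,y,243)))-[262,108])*3.6)
np.save("cab.npy",p)
E
python3 fit.py
```

```text
cab [0.6745 0.1543 0.0769] 4.407358601059696 
 [[-0.04, -0.54], [0.45, -0.13], [-0.4, -0.13], [0.12, -0.35], [-0.57, 0.17], [0.38, -0.38], [-0.26, 0.4], [0.17, -0.99], [-0.6, -0.71], [0.77, 0.23], [-0.49, 0.03], [-0.5, 0.11], [-0.22, -0.5]]
root y -4.0 [-0.17370118 -1.18037523]
tip y -3.0 [-0.23799377 -0.88075412]
Rroot y -110.0 [-0.12877152 -0.5868656 ]
Lroot y 109.0 [ 0.09258802 -0.66918387]
scene tip -6.0 [-0.27806348 -0.27021517]
-110 [156.2327604  310.92490583]
0 [217.89770586 213.67899492]
110 [273.47647073 125.89768328]
```

Cabinet: centre (0.6745, 0.1543), yaw 4.4°, fit residuals under 1 px. The middle hook is at y ≈ -4 mm in the cabinet frame. Shoehorn: origin near (0.462, -0.282), yaw ≈ 12.9°. I'll grip at x ≈ 6 mm and move above it now.

drive_tool([
  [[11.4,-30.9,-5],[0,0,1.5],1],
  [[11.4,-30.9,-5],[0,0,1.5],1],
  [[11.4,-30.9,-5],[0,0,1.5],1],
  [[11.4,-30.9,-5],[0,0,1.5],1],
  [[11.4,-30.9,-5],[0,0,1.5],1],
  [[11.4,-30.9,-5],[0,0,1.5],1],
  [[11.4,-30.9,-5],[0,0,1.5],1],
  [[11.4,-30.9,-5],[0,0,1.5],1],
])

```text
clock: 2.07
eef_pos: [0.2861, 0.212, 0.1913]
tool_rot: [0.094, 0.996, 0.0, 0.0]
ft_force: [0.2, 1.0, -0.0]
grip_width: 0.0852
grasp_force: 0.0
```

drive_tool([
  [[11.4,-30.9,-5],[0,0,1.5],1],
  [[11.4,-30.9,-5],[0,0,1.5],1],
  [[11.4,-30.9,-5],[0,0,1.5],1],
  [[11.4,-30.9,-5],[0,0,1.5],1],
  [[11.4,-30.9,-5],[0,0,1.5],1],
  [[11.4,-30.9,-5],[0,0,1.5],1],
  [[11.4,-30.9,-5],[0,0,1.5],1],
  [[11.4,-30.9,-5],[0,0,1.5],1],
])

```text
clock: 2.73
eef_pos: [0.3774, -0.0355, 0.1514]
tool_rot: [-0.01, 1.0, 0.0, 0.001]
ft_force: [1.1, 0.8, -0.0]
grip_width: 0.085
grasp_force: 0.0
```

drive_tool([
  [[11.4,-30.9,-5],[0,0,1.5],1],
  [[11.4,-30.9,-5],[0,0,1.5],1],
  [[11.4,-30.9,-5],[0,0,1.5],1],
  [[11.4,-30.9,-5],[0,0,1.5],1],
  [[11.4,-30.9,-5],[0,0,1.5],1],
  [[11.4,-30.9,-5],[0,0,1.5],1],
  [[11.4,-30.9,-5],[0,0,1.5],1],
  [[11.4,-30.9,-5],[0,0,1.5],1],
])

```text
clock: 3.4
eef_pos: [0.4685, -0.2828, 0.111]
tool_rot: [-0.114, 0.993, -0.0, 0.0]
ft_force: [0.4, -0.8, -1.6]
grip_width: 0.0855
grasp_force: 0.0
```

drive_tool([
  [[0,1,-25],[0,0,0],1],
  [[0,1,-25],[0,0,0],1],
  [[0,0,-25],[0,0,0],1],
  [[0,0,-15],[0,0,0],1],
  [[0,0,-10],[0,0,0],1],
  [[0,0,-6],[0,0,0],1],
  [[0,0,0],[0,0,0],0.7],
  [[0,0,0],[0,0,0],0.5],
])

```text
clock: 4.07
eef_pos: [0.4687, -0.2792, 0.0059]
tool_rot: [-0.114, 0.993, -0.0, 0.0]
ft_force: [-0.3, -0.3, -0.1]
grip_width: 0.0639
grasp_force: 0.0
```

drive_tool([
  [[0,0,0],[0,0,0],0.35],
  [[0,0,0],[0,0,0],0],
  [[0,0,0],[0,0,0],0],
  [[0,0,0],[0,0,0],0],
  [[0,0,0],[0,0,0],0],
  [[0,0,0],[0,0,0],0],
  [[0,0,0],[0,0,0],0],
  [[0,0,0],[0,0,0],0],
])

```text
clock: 4.73
eef_pos: [0.469, -0.2795, 0.0065]
tool_rot: [-0.114, 0.993, -0.001, 0.001]
ft_force: [-0.5, 0.4, 6.8]
grip_width: 0.0153
grasp_force: 59.0
```

drive_tool([
  [[0,0,5],[0,0,0],0],
  [[0,0,15],[0,0,0],0],
  [[0,0,25],[0,0,0],0],
  [[0,0,30],[0,0,0],0],
  [[0,0,30],[0,0,0],0],
  [[0,0,30],[0,0,0],0],
  [[0,0,15],[0,0,0],0],
  [[0,0,0],[0,0,0],0],
])

```text
clock: 5.4
eef_pos: [0.4704, -0.2803, 0.1596]
tool_rot: [-0.114, 0.993, -0.002, 0.003]
ft_force: [0.0, -0.5, -1.3]
grip_width: 0.0153
grasp_force: 58.8
```

```bash
python3 - <<'E'
from h import *
o=get_obs();print(o["eef_pos"],o["tool_rot"],o["ft_force"],o["ft_torque"],o["grip_width"],o["joint_pos"])
T=camera("top");S=camera("scene")
a=T["image"][:,:,::-1];b=S["image"][:,:,::-1]
g=np.array(o["eef_pos"]);x=np.array([.975,.223,0])
r=g+x*.124+[0,0,.013];ims=[]
for c,n in((T,a),(S,b)):
    u=proj(c,r);print("pred ring",u);u=proj(c,g+x*.05).astype(int);x0,y0=u[0]-40,u[1]-50
    print("crop origin",x0,y0);ims.append(cv2.resize(n[y0:y0+100,x0:x0+80],None,fx=5,fy=5,interpolation=cv2.INTER_CUBIC))
cv2.imwrite("pics/held.png",np.hstack(ims))
E
```

```text
[ 0.47038799 -0.28032054  0.15960638] [-0.11399929  0.99347302 -0.00238636  0.00313386] [ 0.00792476 -0.47499386 -1.31061301] [-0.0699094 -0.0320814 -0.0054342] 0.01533570867128484 [-5.37428788e-01  3.68007134e-01 -8.52639410e-03  1.18638477e+00
  6.87018156e-06 -7.65925869e-01]
pred ring [353.86553456 171.31003172]
crop origin 319 145
pred ring [208.71527655 268.94925627]
crop origin 143 211
```

View pics/held.png

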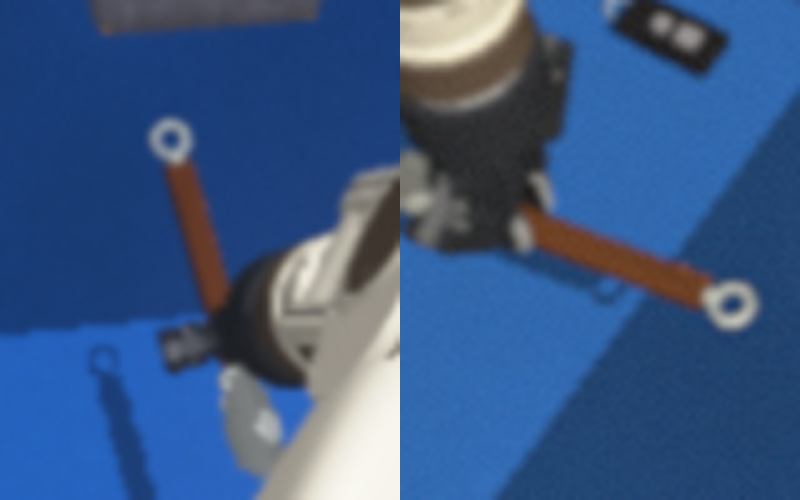

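```bash
cat >> h.py <<'E'
def tri(obs):
    A=np.zeros((3,3));b=np.zeros(3)
    for c,u in obs:
        o,d=ray(c,*u);d=d/np.linalg.norm(d);M=np.eye(3)-np.outer(d,d);A+=M;b+=M@o
    p=np.linalg.solve(A,b);return p,[np.round(proj(c,p)-u,2) for c,u in obs]
E
python3 - <<'E'
from h import *
T=camera("top");S=camera("scene");o=get_obs()
p,e=tri([(T,(352.8,172.6)),(S,(208.8,271.6))]);g=o["eef_pos"]
print(p,e,"tool frame",R.from_quat(o["tool_rot"]).inv().apply(p-g),"rel",p-g)
# handle near end visible in scene: crop (530,225)->; handle/ring junction
E
```

```text
[ 0.5900737  -0.25323462  0.15604214] [array([-0.03, -0.03]), array([-0.06,  0.  ])] tool frame [-0.12560973 -0.00350669 -0.00313525] rel [0.12314923 0.0250302  0.00277291]
```

```bash
cat >> h.py <<'E'
def plan(ring,th,t=(-.1255,-.0025,-.003),n=None,p=None,yawadd=0):
    """ring: cabinet mm; th deg. print delta mm (world) and rotvec deg from the present state"""
    p=np.load("cab.npy") if p is None else p
    C=R.from_euler("z",p[2]);w=np.array([p[0],p[1],0])+C.apply(np.array(ring)/1000)
    a=np.radians(th);xs=np.array([np.cos(a),0,np.sin(a)]);zs=np.array([-np.sin(a),0,np.cos(a)])
    Rt=C*R.from_matrix(np.c_[-xs,[0,1,0],-zs]);o=get_obs()
    R0=R.from_quat(o["tool_rot"]);d=(w-Rt.apply(t)-o["eef_pos"])*1000;rv=np.degrees((Rt*R0.inv()).as_rotvec())
    print("delta",d.round(1),"rot",rv.round(2),"F",np.round(o["ft_force"],1),"M",np.round(o["ft_torque"],2))
    # present ring in cabinet frame
    q=C.inv().apply(np.array(o["eef_pos"])+R0.apply(t)-[p[0],p[1],0])*1000
    x=C.inv().apply(R0.apply([-1,0,0]));print("ring now",q.round(1),"theta",np.degrees(np.arctan2(x[2],x[0])).round(1),"yaw",np.degrees(np.arctan2(x[1],x[0])).round(2),"clock",o["clock"])
E
python3 -c "
from h import *
plan((-115,-4,253),30)"
```

```text
delta [-13.8 414.   34.4] rot [  4.44 -29.86  -8.52] F [-1.   0.5 -0.8] M [-0.01  0.05  0.02]
ring now [-115.8 -398.9  155.9] theta -0.2 yaw 8.68 clock 5.6
```

drive_tool([
  [[-0.9,20,4],[0.28,-1.87,-0.53],0],
  [[-0.9,26,4],[0.28,-1.87,-0.53],0],
  [[-0.9,27,3],[0.28,-1.87,-0.53],0],
  [[-0.9,27,3],[0.28,-1.87,-0.53],0],
  [[-0.9,27,3],[0.28,-1.87,-0.53],0],
  [[-0.9,27,3],[0.28,-1.87,-0.53],0],
  [[-0.9,27,3],[0.28,-1.87,-0.53],0],
  [[-0.9,27,2.4],[0.28,-1.87,-0.53],0],
])

```text
clock: 6.27
eef_pos: [0.4592, -0.0696, 0.1786]
tool_rot: [-0.076, 0.989, 0.005, 0.13]
ft_force: [0.4, 0.5, -0.8]
grip_width: 0.0153
grasp_force: 58.9
```

drive_tool([
  [[-0.9,27,2],[0.28,-1.87,-0.53],0],
  [[-0.9,27,2],[0.28,-1.87,-0.53],0],
  [[-0.9,27,2],[0.28,-1.87,-0.53],0],
  [[-0.9,27,2],[0.28,-1.87,-0.53],0],
  [[-0.9,27,1],[0.28,-1.87,-0.53],0],
  [[-0.9,27,0],[0.28,-1.87,-0.53],0],
  [[-0.9,27,0],[0.28,-1.87,-0.53],0],
  [[-0.9,17,0],[0.28,-1.87,-0.53],0],
])

```text
clock: 6.93
eef_pos: [0.452, 0.1366, 0.1875]
tool_rot: [-0.038, 0.965, 0.009, 0.259]
ft_force: [-0.1, 0.4, -1.9]
grip_width: 0.0158
grasp_force: 58.9
```

drive_tool([
  [[0,0,0],[0,0,0],0],
  [[0,0,0],[0,0,0],0],
  [[0,0,0],[0,0,0],0],
])

```text
clock: 7.18
eef_pos: [0.4529, 0.1343, 0.1882]
tool_rot: [-0.037, 0.965, 0.008, 0.259]
ft_force: [0.9, -0.7, -1.9]
grip_width: 0.0156
grasp_force: 59.0
```

```bash
python3 - <<'E'
from h import *
plan((-115,-4,253),30)
T=camera("top");S=camera("scene");o=get_obs();g=np.array(o["eef_pos"]);r=g+R.from_quat(o["tool_rot"]).apply([-.1255,-.0025,-.003]);ims=[]
for c in (T,S):
    u=proj(c,r);print("pred ring",u);v=u.astype(int);x0,y0=v[0]-40,v[1]-50
    print("crop origin",x0,y0);ims.append(cv2.resize(c["image"][y0:y0+100,x0:x0+80,::-1],None,fx=5,fy=5,interpolation=cv2.INTER_CUBIC))
cv2.imwrite("pics/pre.png",np.hstack(ims))
print(o["joint_pos"])
E
```

```text
delta [ 0.2  1.4 -0.6] rot [0.19 0.05 0.02] F [ 0.9 -0.7 -1.9] M [0.01 0.66 0.01]
ring now [-115.4   -5.2  253.6] theta 30.0 yaw 0.09 clock 7.1833
pred ring [222.0563885  181.15666239]
crop origin 182 131
pred ring [283.37113135 149.01931484]
crop origin 243 99
[ 0.38768386 -0.13371308 -0.65865237  0.54178305 -0.15743535  0.27154408]
```

View pics/pre.png

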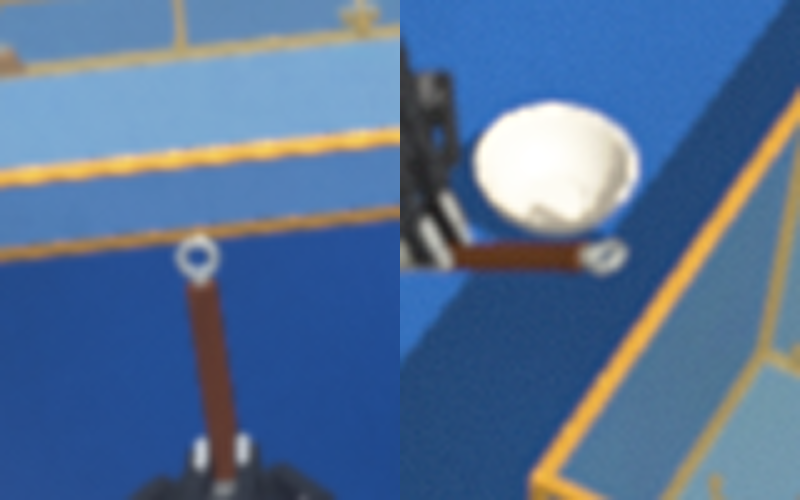

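```bash
python3 - <<'E'
from h import *
T=camera("top");S=camera("scene");o=get_obs()
p,e=tri([(T,(221.2,182.0)),(S,(283.4,149.8))]);g=np.array(o["eef_pos"]);c=np.load("cab.npy")
print(p,e,"tool",R.from_quat(o["tool_rot"]).inv().apply(p-g),"cab",R.from_euler("z",-c[2]).apply(p-[c[0],c[1],0])*1000)
E
```

```text
[0.55938174 0.14264454 0.24771682] [array([-0.  , -0.01]), array([-0.01,  0.  ])] tool [-0.12051246  0.00073541  0.00286698] cab [-115.69842692   -2.77259826  247.71681711]
```

```bash
sed -i 's/t=(-.1255,-.0025,-.003)/t=(-.1225,-.0005,.0005)/' h.py; python3 -c "
from h import *
plan((-10,-4,253),30)"
```

```text
delta [104.7   7.9   2.6] rot [0.12 0.21 0.14] F [-0.3  0.  -1.3] M [-0.08  0.63 -0.06]
ring now [-115.2   -4.   250.8] theta 30.2 yaw -0.07 clock 7.3833
```

drive_tool([
  [[8,0.6,2],[0,0,0],0],
  [[15,1.1,0.6],[0,0,0],0],
  [[18,1.4,0],[0,0,0],0],
  [[18,1.4,0],[0,0,0],0],
  [[18,1.4,0],[0,0,0],0],
  [[15,1.1,0],[0,0,0],0],
  [[9,0.7,0],[0,0,0],0],
  [[4,0.2,0],[0,0,0],0],
])

```text
clock: 8.05
eef_pos: [0.5607, 0.1424, 0.1925]
tool_rot: [-0.036, 0.965, 0.009, 0.261]
ft_force: [-0.2, -0.0, -1.9]
grip_width: 0.0158
grasp_force: 59.1
```

drive_tool([
  [[0,0,0],[0,0,0],0],
  [[0,0,0],[0,0,0],0],
  [[0,0,0],[0,0,0],0],
])

```text
clock: 8.3
eef_pos: [0.558, 0.1426, 0.192]
tool_rot: [-0.037, 0.965, 0.009, 0.26]
ft_force: [0.2, 0.1, -1.4]
grip_width: 0.0156
grasp_force: 59.1
```

```bash
python3 - <<'E'
from h import *
plan((9.5,-4,253),30)
T=camera("top");S=camera("scene");ims=[]
for c,(x0,y0) in ((T,(182,100)),(S,(285,110))):
    ims.append(cv2.resize(c["image"][y0:y0+80,x0:x0+64,::-1],None,fx=6.25,fy=6.25,interpolation=cv2.INTER_CUBIC))
cv2.imwrite("pics/in.png",np.hstack(ims))
E
```

```text
delta [20.3  0.7  0.2] rot [0.12 0.17 0.02] F [ 0.2  0.1 -1.4] M [-0.03  0.65  0.03]
ring now [-10.9  -3.1 253.1] theta 30.2 yaw 0.05 clock 8.3
```

View pics/in.png

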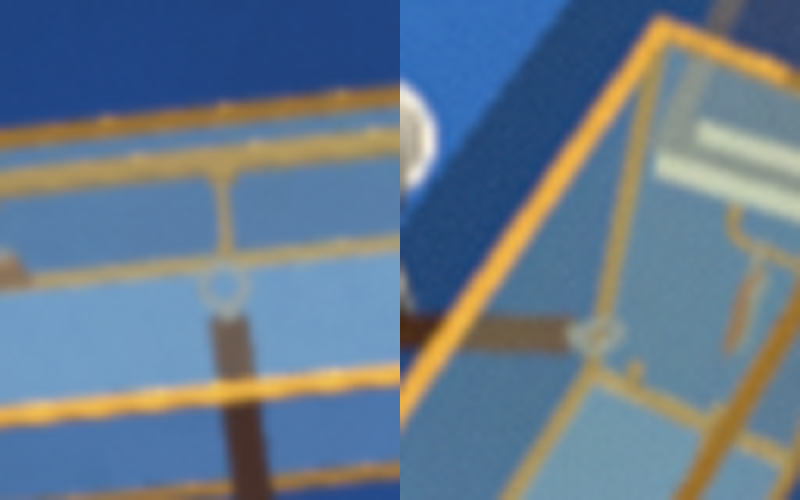

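```bash
python3 - <<'E'
from h import *
T=camera("top");S=camera("scene");c=np.load("cab.npy")
px=lambda u,v,x0,y0:np.array([x0+(u+.5)/6.25-.5,y0+(v+.5)/6.25-.5])
cab=lambda P:R.from_euler("z",-c[2]).apply(P-[c[0],c[1],0])*1000
for n,q,z in(("ring",(225,289),.253),("bar",(223.5,190),.2275),("bar",(225.5,235),.2275),("tip",(226.5,250),.243)):
    print(n,cab(onz(T,*px(*q,182,100),z)).round(1))
p,e=tri([(T,px(225,289,182,100)),(S,px(197,334,285,110))]);print("ring tri",cab(p),e)
p,e=tri([(T,px(226.5,247,182,100)),(S,px(235,372,285,110))]);print("ball tri",cab(p),e)
E
```

```text
ring [-12.4  -2.7 253. ]
bar [ 40.8  -4.4 227.5]
bar [ 19.2  -3.3 227.5]
tip [  8.1  -4.3 243. ]
ring tri [-11.51623416  -2.23232522 251.316197  ] [array([-0.13, -0.16]), array([-0.2 ,  0.04])]
ball tri [ 10.49680141  -4.05711163 239.97531186] [array([-0.05, -0.07]), array([-0.09,  0.02])]
```

drive_tool([
  [[3,0,0],[0,0,0],0],
  [[4,0,0],[0,0,0],0],
  [[4,0,0],[0,0,0],0],
  [[4,0,0],[0,0,0],0],
  [[3.5,0.2,0],[0,0,0],0],
  [[2,0.1,0],[0,0,0],0],
  [[0,0,0],[0,0,0],0],
  [[0,0,0],[0,0,0],0],
])

```text
clock: 9.17
eef_pos: [0.5794, 0.1431, 0.1921]
tool_rot: [-0.037, 0.965, 0.009, 0.26]
ft_force: [0.1, -0.1, -2.4]
grip_width: 0.016
grasp_force: 59.1
```

drive_tool([
  [[0,0,-1],[0,0,0],0],
  [[0,0,-1],[0,0,0],0],
  [[0,0,-1],[0,0,0],0],
  [[0,0,-1],[0,0,0],0],
  [[0,0,0],[0,0,0],0],
  [[0,0,0],[0,0,0],0],
])

```text
clock: 9.67
eef_pos: [0.5792, 0.1432, 0.1882]
tool_rot: [-0.037, 0.965, 0.009, 0.26]
ft_force: [-0.6, -0.5, -1.4]
grip_width: 0.0155
grasp_force: 59.1
```

```bash
python3 - <<'E'
from h import *
plan((9.5,-4,240),30)
T=camera("top");S=camera("scene");ims=[]
for c,(x0,y0) in ((T,(196,115)),(S,(300,140))):
    ims.append(cv2.resize(c["image"][y0:y0+50,x0:x0+40,::-1],None,fx=10,fy=10,interpolation=cv2.INTER_CUBIC))
cv2.imwrite("pics/over.png",np.hstack(ims))
E
```

```text
delta [-0.9  0.2 -9. ] rot [0.11 0.22 0.03] F [-0.6 -0.5 -1.4] M [-0.05  0.68  0.04]
ring now [ 10.2  -4.2 249.4] theta 30.2 yaw 0.05 clock 9.6667
```

View pics/over.png

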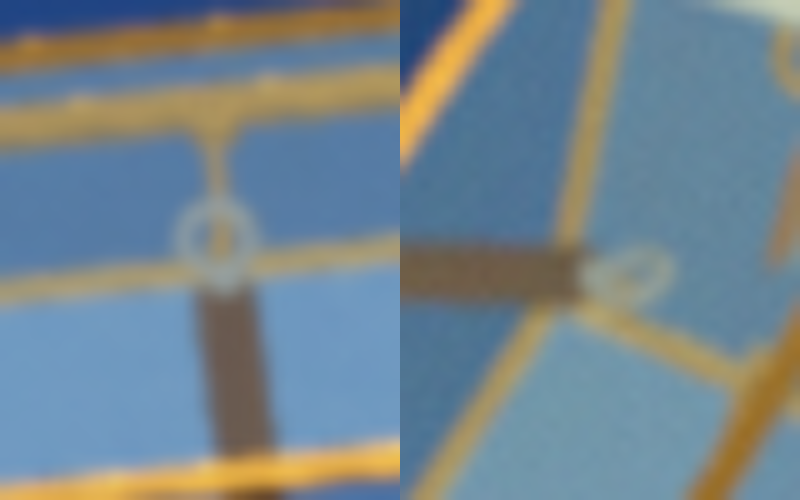

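The ring is at (217,240) in the top crop, with the hook tip visible inside it. The scene crop also shows the ball inside the ring, so I'm lowering gently.

drive_tool([
  [[0,0,-1.5],[0,0,0],0],
  [[0,0,-1.5],[0,0,0],0],
  [[0,0,-1.5],[0,0,0],0],
  [[0,0,-1.5],[0,0,0],0],
  [[0,0,0],[0,0,0],0],
])

```text
clock: 10.18
eef_pos: [0.579, 0.1431, 0.1816]
tool_rot: [-0.037, 0.965, 0.009, 0.26]
ft_force: [-0.6, -0.7, -2.8]
grip_width: 0.0153
grasp_force: 59.1
```

drive_tool([
  [[0,0,-1],[0,0,0],0],
  [[0,0,-1],[0,0,0],0],
  [[0,0,-1],[0,0,0],0],
  [[0,0,-1],[0,0,0],0],
  [[0,0,0],[0,0,0],0],
  [[0,0,0],[0,0,0],0],
])

```text
clock: 10.68
eef_pos: [0.5793, 0.1432, 0.1782]
tool_rot: [-0.037, 0.965, 0.009, 0.26]
ft_force: [0.2, 0.7, -0.8]
grip_width: 0.0157
grasp_force: 59.1
```

```bash
cat > path.py <<'E'
from h import *
from scipy.interpolate import PchipInterpolator
import sys
def poses(wps,n,t=(-.1225,-.0005,.0005)):
    p=np.load("cab.npy");C=R.from_euler("z",p[2]);th=[w[3] for w in wps]
    f=PchipInterpolator(np.arange(len(wps)),np.array(wps));out=[]
    for s in np.linspace(0,len(wps)-1,n+1):
        x,y,z,a=f(s);a=np.radians(a)
        Rt=C*R.from_matrix(np.c_[[-np.cos(a),0,-np.sin(a)],[0,1,0],[np.sin(a),0,-np.cos(a)]])
        out.append((np.array([p[0],p[1],0])+C.apply([x/1000,y/1000,z/1000])-Rt.apply(t),Rt))
    for k,(a,b) in enumerate(zip(out,out[1:])):
        print(k,((b[0]-a[0])*1000).round(1).tolist(),np.degrees((b[1]*a[1].inv()).as_rotvec()).round(2).tolist())
E
python3 - <<'E'
from path import *
plan((10,-4,229),35)
poses([(10.2,-4.2,239.4,30.2),(10,-4,229,35),(11.7,-4,226,50),(14.1,-4,224.5,65),(17,-4,223.7,78),(22,-4,222.7,87)],32)
E
```

```text
delta [  5.2   0.7 -19. ] rot [ 0.49 -4.76  0.03] F [ 0.2  0.7 -0.8] M [-0.08  0.69  0.01]
ring now [ 10.3  -4.2 239.4] theta 30.2 yaw 0.04 clock 10.6833
0 [0.1, 0.1, -2.5] [0.01, -0.16, 0.0]
1 [0.4, 0.1, -2.9] [0.04, -0.46, -0.0]
2 [0.7, 0.1, -3.1] [0.05, -0.7, 0.0]
3 [1.0, 0.1, -3.2] [0.07, -0.89, -0.0]
4 [1.2, 0.1, -3.2] [0.08, -1.02, -0.0]
5 [1.3, 0.1, -3.0] [0.09, -1.1, 0.0]
6 [1.6, 0.1, -3.0] [0.1, -1.26, 0.0]
7 [2.5, 0.2, -3.8] [0.14, -1.85, -0.0]
8 [3.3, 0.3, -4.4] [0.18, -2.32, 0.0]
9 [4.0, 0.3, -4.7] [0.2, -2.61, 0.0]
10 [4.4, 0.3, -4.6] [0.21, -2.73, 0.0]
11 [4.5, 0.3, -4.3] [0.21, -2.67, 0.0]
12 [4.3, 0.3, -3.8] [0.19, -2.44, -0.0]
13 [4.3, 0.3, -3.5] [0.18, -2.37, -0.0]
14 [4.5, 0.3, -3.3] [0.18, -2.39, 0.0]
15 [4.6, 0.4, -3.1] [0.18, -2.39, 0.0]
16 [4.7, 0.4, -2.9] [0.18, -2.36, -0.0]
17 [4.7, 0.4, -2.6] [0.18, -2.31, 0.0]
18 [4.7, 0.4, -2.3] [0.17, -2.24, 0.0]
19 [4.6, 0.4, -2.1] [0.17, -2.18, -0.0]
20 [4.7, 0.4, -1.9] [0.17, -2.17, 0.0]
21 [4.7, 0.4, -1.7] [0.16, -2.14, -0.0]
22 [4.6, 0.4, -1.5] [0.16, -2.07, 0.0]
23 [4.5, 0.3, -1.3] [0.15, -1.97, -0.0]
24 [4.3, 0.3, -1.1] [0.14, -1.84, 0.0]
25 [4.1, 0.3, -0.9] [0.13, -1.68, -0.0]
26 [4.0, 0.3, -0.8] [0.12, -1.6, -0.0]
27 [3.9, 0.3, -0.7] [0.12, -1.52, 0.0]
28 [3.8, 0.3, -0.6] [0.11, -1.44, 0.0]
29 [3.7, 0.3, -0.5] [0.1, -1.35, -0.0]
30 [3.5, 0.3, -0.4] [0.1, -1.25, 0.0]
31 [3.4, 0.3, -0.3] [0.09, -1.15, 0.0]
```

drive_tool([
  [[0.1,0.1,-2.5],[0.01,-0.16,0],0],
  [[0.4,0.1,-2.9],[0.04,-0.46,0],0],
  [[0.7,0.1,-3.1],[0.05,-0.7,0],0],
  [[1,0.1,-3.2],[0.07,-0.89,0],0],
  [[0,0,0],[0,0,0],0],
])

```text
clock: 11.1
eef_pos: [0.5801, 0.1432, 0.1647]
tool_rot: [-0.037, 0.96, 0.009, 0.278]
ft_force: [-0.5, -0.5, -1.2]
grip_width: 0.0155
grasp_force: 59.1
```

drive_tool([
  [[1.2,0.1,-3.2],[0.08,-1.02,0],0],
  [[1.3,0.1,-3],[0.09,-1.1,0],0],
  [[1.6,0.1,-3],[0.1,-1.26,0],0],
  [[0,0,0],[0,0,0],0],
])

```text
clock: 11.43
eef_pos: [0.5842, 0.1435, 0.1557]
tool_rot: [-0.037, 0.951, 0.011, 0.306]
ft_force: [-0.5, -0.5, -2.3]
grip_width: 0.0158
grasp_force: 59.1
```

drive_tool([
  [[2.5,0.2,-3.8],[0.14,-1.85,0],0],
  [[3.3,0.3,-4.4],[0.18,-2.32,0],0],
  [[4,0.3,-4.7],[0.2,-2.61,0],0],
  [[0,0,0],[0,0,0],0],
])

```text
clock: 11.77
eef_pos: [0.5934, 0.1441, 0.1418]
tool_rot: [-0.036, 0.932, 0.012, 0.361]
ft_force: [0.5, -0.5, -1.3]
grip_width: 0.0157
grasp_force: 59.1
```

```bash
python3 -c "
from h import *
plan((11,-4,227),45)"
```

```text
delta [ 5.7  0.9 -1.1] rot [ 0.36 -2.57  0.05] F [ 0.5 -0.5 -1.3] M [-0.07  0.75  0.  ]
ring now [  9.1  -4.3 224.1] theta 42.4 yaw 0.11 clock 11.7667
```

drive_tool([
  [[2.8,0.3,-0.5],[0.1,-1.3,0],0],
  [[2.8,0.3,-0.5],[0.1,-1.3,0],0],
  [[0,0,0],[0,0,0],0],
  [[0,0,0],[0,0,0],0],
])

```text
clock: 12.1
eef_pos: [0.601, 0.1453, 0.1435]
tool_rot: [-0.035, 0.923, 0.014, 0.384]
ft_force: [0.5, -0.4, -1.0]
grip_width: 0.0158
grasp_force: 59.1
```

```bash
python3 -c "
from path import *
plan((11.2,-4,227),45)
o=get_obs();print(o['eef_pos'],o['joint_pos'].round(2))
poses([(11.2,-4,227,45),(12,-4,226.2,52),(14.1,-4,225,65)],8)
"
```

```text
delta [-1.8 -0.3 -2.8] rot [0.1  0.14 0.06] F [ 0.5 -0.4 -1. ] M [-0.12  0.92 -0.03]
ring now [ 12.8  -3.8 230. ] theta 45.1 yaw 0.05 clock 12.1
[0.60099585 0.14527745 0.14349398] [ 0.32  0.17 -0.72 -0.08 -0.18  0.17]
0 [2.0, 0.2, -2.0] [0.09, -1.23, 0.0]
1 [2.7, 0.2, -2.6] [0.13, -1.63, -0.0]
2 [3.4, 0.3, -3.0] [0.15, -1.95, 0.0]
3 [3.9, 0.3, -3.2] [0.17, -2.18, 0.0]
4 [4.7, 0.4, -3.5] [0.2, -2.55, 0.0]
5 [5.9, 0.5, -4.0] [0.24, -3.07, -0.0]
6 [7.0, 0.5, -4.2] [0.27, -3.5, 0.0]
7 [8.0, 0.6, -4.1] [0.3, -3.84, -0.0]
```

drive_tool([
  [[0,0,-2.4],[0.09,-1.2,0],0],
  [[1.6,0.1,-3],[0.12,-1.6,0],0],
  [[2.6,0.2,-3],[0.15,-1.9,0],0],
  [[3.7,0.3,-3.2],[0.17,-2.2,0],0],
  [[0,0,0],[0,0,0],0],
  [[0,0,0],[0,0,0],0],
  [[0,0,0],[0,0,0],0],
])

```text
clock: 12.68
eef_pos: [0.6095, 0.1461, 0.1325]
tool_rot: [-0.034, 0.898, 0.016, 0.439]
ft_force: [0.0, 0.1, -1.8]
grip_width: 0.0153
grasp_force: 59.1
```

```bash
python3 -c "
from path import *
plan((14.1,-4,225),65)
poses([(12,-4,226.2,52),(14.1,-4,225,65)],6)
poses([(14.1,-4,225,65),(17,-4,224,78)],6)
"
```

```text
delta [ 27.3   1.8 -18.4] rot [  1.07 -12.82   0.08] F [ 0.   0.1 -1.8] M [-0.05  0.99 -0.04]
ring now [ 10.1  -3.6 229. ] theta 52.1 yaw 0.04 clock 12.6833
0 [4.0, 0.3, -3.0] [0.17, -2.16, 0.0]
1 [4.1, 0.3, -2.9] [0.17, -2.16, -0.0]
2 [4.2, 0.3, -2.7] [0.17, -2.16, 0.0]
3 [4.3, 0.3, -2.6] [0.17, -2.16, 0.0]
4 [4.4, 0.3, -2.4] [0.17, -2.16, 0.0]
5 [4.5, 0.3, -2.3] [0.17, -2.16, 0.0]
0 [4.7, 0.4, -2.1] [0.17, -2.16, 0.0]
1 [4.8, 0.4, -1.9] [0.17, -2.16, -0.0]
2 [4.8, 0.4, -1.7] [0.17, -2.16, 0.0]
3 [4.9, 0.4, -1.6] [0.17, -2.16, -0.0]
4 [4.9, 0.4, -1.4] [0.17, -2.16, -0.0]
5 [5.0, 0.4, -1.2] [0.17, -2.16, -0.0]
```

drive_tool([
  [[4.2,0.2,-3.4],[0.17,-2.14,0],0],
  [[4.3,0.2,-3.3],[0.17,-2.14,0],0],
  [[4.5,0.3,-3.2],[0.17,-2.14,0],0],
  [[4.6,0.3,-3],[0.17,-2.14,0],0],
  [[4.8,0.3,-2.8],[0.17,-2.14,0],0],
  [[4.9,0.3,-2.7],[0.17,-2.14,0],0],
  [[0,0,0],[0,0,0],0],
  [[0,0,0],[0,0,0],0],
])

```text
clock: 13.35
eef_pos: [0.6365, 0.1475, 0.1125]
tool_rot: [-0.032, 0.843, 0.02, 0.536]
ft_force: [-0.2, -0.2, -1.6]
grip_width: 0.0157
grasp_force: 59.1
```

```bash
python3 -c "
from path import *
plan((17,-4,224),78)
"
```

```text
delta [29.4  2.6 -8.3] rot [  1.07 -13.07   0.1 ] F [-0.2 -0.2 -1.6] M [-0.1   1.18 -0.02]
ring now [ 14.   -4.3 223.2] theta 64.9 yaw 0.06 clock 13.35
```

drive_tool([
  [[4.8,0.4,-1.8],[0.17,-2.17,0],0],
  [[4.8,0.4,-1.7],[0.17,-2.17,0],0],
  [[4.9,0.4,-1.5],[0.17,-2.17,0],0],
  [[4.9,0.4,-1.3],[0.17,-2.17,0],0],
  [[5,0.4,-1.1],[0.17,-2.17,0],0],
  [[5,0.4,-0.9],[0.17,-2.17,0],0],
  [[0,0,0],[0,0,0],0],
  [[0,0,0],[0,0,0],0],
])

```text
clock: 14.02
eef_pos: [0.6662, 0.15, 0.1049]
tool_rot: [-0.029, 0.777, 0.024, 0.629]
ft_force: [0.2, 0.2, -1.6]
grip_width: 0.0156
grasp_force: 59.2
```

```bash
python3 -c "
from path import *
plan((22,-4,222.5),87)
print(get_obs()['joint_pos'].round(2))
poses([(17,-4,224,78),(22,-4,222.5,87)],6)
"
```

```text
delta [23.6  1.9 -4.7] rot [ 0.69 -8.96  0.1 ] F [ 0.2  0.2 -1.6] M [-0.14  1.3  -0.01]
ring now [ 17.3  -4.1 224.6] theta 78.0 yaw -0.06 clock 14.0167
[ 0.33  0.83 -0.95 -1.56 -0.25  0.05]
0 [4.0, 0.3, -0.9] [0.12, -1.5, 0.0]
1 [4.0, 0.3, -0.8] [0.12, -1.5, 0.0]
2 [4.0, 0.3, -0.7] [0.12, -1.5, -0.0]
3 [4.0, 0.3, -0.6] [0.12, -1.5, 0.0]
4 [4.0, 0.3, -0.6] [0.12, -1.5, 0.0]
5 [4.0, 0.3, -0.5] [0.12, -1.5, 0.0]
```

drive_tool([
  [[4,0.3,-0.9],[0.12,-1.5,0],0],
  [[4,0.3,-0.9],[0.12,-1.5,0],0],
  [[4,0.3,-0.8],[0.12,-1.5,0],0],
  [[4,0.3,-0.7],[0.12,-1.5,0],0],
  [[4,0.3,-0.7],[0.12,-1.5,0],0],
  [[3,0.3,-0.5],[0.09,-1,0],0],
  [[0,0,0],[0,0,0],0],
  [[0,0,0],[0,0,0],0],
])

```text
clock: 14.68
eef_pos: [0.6892, 0.1518, 0.1018]
tool_rot: [-0.027, 0.727, 0.026, 0.686]
ft_force: [0.1, -0.2, -0.1]
grip_width: 0.0157
grasp_force: 59.2
```

```bash
python3 - <<'E'
from path import *
plan((22,-4,220.5),87)
print(get_obs()['joint_pos'].round(2))
T=camera("top");S=camera("scene");ims=[]
for c,(x0,y0) in ((T,(182,100)),(S,(285,120))):
    ims.append(cv2.resize(c["image"][y0:y0+90,x0:x0+64,::-1],None,fx=6.25,fy=6.25,interpolation=cv2.INTER_CUBIC))
cv2.imwrite("pics/hung.png",np.hstack(ims))
E
```

```text
delta [ 0.7  0.1 -3.6] rot [-0.03 -0.35  0.09] F [ 0.1 -0.2 -0.1] M [-0.13  1.27  0.01]
ring now [ 22.1  -4.2 224.1] theta 86.6 yaw -1.15 clock 14.6833
[ 0.32  1.02 -0.87 -1.82 -0.25  0.02]
```

View pics/hung.png

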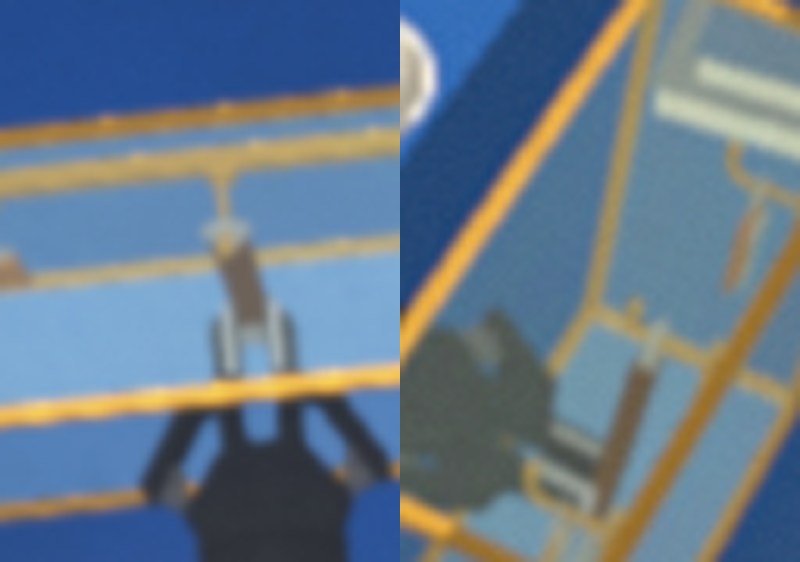

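The ring sits behind the ball on the hook bar: ball at (635,308) and ring at (655,335) in the scene crop. Next I'll lower the last few millimetres with small steps.

drive_tool([
  [[0,0,-0.7],[0,0,0],0],
  [[0,0,-0.7],[0,0,0],0],
  [[0,0,-0.7],[0,0,0],0],
  [[0,0,-0.6],[0,0,0],0],
  [[0,0,0],[0,0,0],0],
  [[0,0,0],[0,0,0],0],
])

```text
clock: 15.28
eef_pos: [0.6886, 0.1517, 0.0979]
tool_rot: [-0.027, 0.727, 0.026, 0.685]
ft_force: [-0.1, 0.9, -1.6]
grip_width: 0.0154
grasp_force: 59.2
```

drive_tool([
  [[0,0,-0.4],[0,0,0],0],
  [[0,0,0],[0,0,0],0],
  [[0,0,0],[0,0,0],0],
  [[0,0,0],[0,0,0],0],
  [[0,0,0],[0,0,0],0],
])

```text
clock: 15.7
eef_pos: [0.6887, 0.1517, 0.0978]
tool_rot: [-0.027, 0.727, 0.026, 0.686]
ft_force: [0.6, -0.4, 0.2]
grip_width: 0.0158
grasp_force: 59.2
```

```bash
python3 -c "
from path import *
plan((22,-4,220.5),87);print(get_obs()['eef_pos'])"
```

```text
delta [1.2 0.3 0.4] rot [-0.02 -0.35  0.09] F [ 0.6 -0.4  0.2] M [-0.09  1.06  0.05]
ring now [ 21.6  -4.3 220.1] theta 86.7 yaw -0.84 clock 15.7
[0.68868176 0.15171302 0.09779409]
```

drive_tool([
  [[0,0,0],[0,0,0],0.25],
  [[0,0,0],[0,0,0],0.3],
  [[0,0,0],[0,0,0],0.4],
  [[0,0,0],[0,0,0],0.6],
  [[0,0,0],[0,0,0],0.6],
  [[0,0,0],[0,0,0],0.6],
  [[0,0,0],[0,0,0],0.6],
  [[0,0,0],[0,0,0],0.6],
])

```text
clock: 16.37
eef_pos: [0.6886, 0.1517, 0.0976]
tool_rot: [-0.027, 0.727, 0.026, 0.686]
ft_force: [0.2, 0.1, 0.4]
grip_width: 0.0513
grasp_force: 0.0
```

drive_tool([
  [[-3,-0.2,0],[0,0,0],0.6],
  [[-5,-0.4,0],[0,0,0],0.6],
  [[-8,-0.6,0],[0,0,0],0.6],
  [[-10,-0.8,0],[0,0,0],0.6],
  [[-15,-1.2,0],[0,0,0],0.6],
  [[-20,-1.5,0],[0,0,0],0.6],
  [[-20,-1.5,0],[0,0,0],0.6],
  [[-20,-1.5,0],[0,0,0],0.6],
])

```text
clock: 17.03
eef_pos: [0.6099, 0.1537, 0.1111]
tool_rot: [-0.025, 0.74, 0.022, 0.672]
ft_force: [0.3, 0.8, 0.8]
grip_width: 0.0511
grasp_force: 0.0
```

drive_tool([
  [[-20,-1.5,0],[0,0,0],0.6],
  [[-20,-1.5,0],[0,0,0],0.6],
  [[-20,-1.5,0],[0,0,0],0.6],
  [[-20,-1.5,0],[0,0,0],0.6],
  [[-20,-1.5,5],[0,0,0],0.6],
  [[-15,0,5],[0,0,0],0.6],
  [[0,0,0],[0,0,0],0.6],
  [[0,0,0],[0,0,0],0.6],
])

```text
clock: 17.7
eef_pos: [0.5743, 0.1912, 0.1104]
tool_rot: [-0.015, 0.744, 0.011, 0.667]
ft_force: [1.2, -0.3, -0.7]
grip_width: 0.0513
grasp_force: 0.0
```

```bash
python3 - <<'E'
from h import *
import time
o=get_obs();print(o["eef_pos"],o["ft_force"],o["grip_width"],o["clock"],o["joint_pos"].round(2))
T=camera("top");S=camera("scene");ims=[]
for c,(x0,y0) in ((T,(182,100)),(S,(285,120))):
    ims.append(cv2.resize(c["image"][y0:y0+90,x0:x0+64,::-1],None,fx=6.25,fy=6.25,interpolation=cv2.INTER_CUBIC))
cv2.imwrite("pics/end.png",np.hstack(ims))
E
```

```text
[0.5743004  0.19123188 0.1104404 ] [ 1.18190657 -0.26781624 -0.666651  ] 0.051316653434602545 17.7 [ 0.58  1.03 -1.09 -1.99 -0.54  0.06]
```

View pics/end.png

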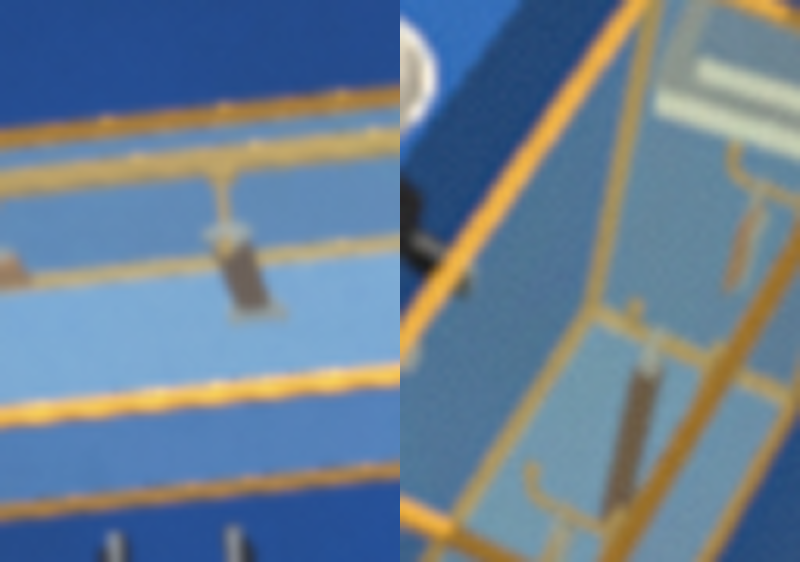

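drive_tool([
  [[-5,0,3],[0,4,0],0.6],
  [[-10,0,5],[0,5,0],0.6],
  [[-10,0,8],[0,5,0],0.6],
  [[-10,0,8],[0,5,0],0.6],
  [[-10,0,8],[0,5,0],0.6],
  [[-10,0,8],[0,5,0],0.6],
  [[0,0,0],[0,0,0],0.6],
  [[0,0,0],[0,0,0],0.6],
])

```text
clock: 18.47
eef_pos: [0.5555, 0.2013, 0.1362]
tool_rot: [-0.01, 0.845, 0.013, 0.534]
ft_force: [1.3, 0.3, -0.1]
grip_width: 0.0512
grasp_force: 0.0
```

```bash
python3 - <<'E'
from h import *
o=get_obs();print(o["eef_pos"],o["ft_force"],o["joint_pos"].round(2),o["joint_vel"].round(3))
p=np.load("cab.npy");C=R.from_euler("z",p[2]);w=lambda q:np.array([p[0],p[1],0])+C.apply(np.array(q)/1000)
T=camera("top")
for q in((22,-4,220.5),(22,-4,90),(22,-4,8)):
    u=proj(T,w(q));print(q,((u+.5-[182,100])*6.25-.5).round(0))
I=[]
for k in range(3):
    I.append(camera("top")["image"][125:155,210:232].astype(int));camera("scene");camera("scene")
print("motion diff",abs(I[2]-I[0]).mean())
for q in("shoehorn","keys_left"):
    for d in silhouettes(q,T)[:1]:print(q,d["conf"],((np.array(d["bbox"]).reshape(2,2)-[182,100])*6.25).round(0))
print(get_obs()["clock"])
E
```

```text
[0.55546303 0.20125286 0.13623227] [ 1.25280807  0.33128955 -0.11473136] [ 0.6   0.37 -1.03 -0.89 -0.5   0.27] [ 0.004  0.076 -0.013 -0.072 -0.003 -0.002]
(22, -4, 220.5) [228. 233.]
(22, -4, 90) [252. 295.]
(22, -4, 8) [264. 328.]
motion diff 0.5666666666666667Traceback (most recent call last):
  File "<stdin>", line 12, in <module>
ValueError: only the last four pictures can be asked about
```

drive_tool([
  [[0,0,0],[0,0,0],0.6],
  [[0,0,0],[0,0,0],0.6],
  [[0,0,0],[0,0,0],0.6],
  [[0,0,0],[0,0,0],0.6],
  [[0,0,0],[0,0,0],0.6],
  [[0,0,0],[0,0,0],0.6],
  [[0,0,0],[0,0,0],0.6],
  [[0,0,0],[0,0,0],0.6],
])

```text
clock: 19.63
eef_pos: [0.5543, 0.2014, 0.133]
tool_rot: [-0.012, 0.847, 0.012, 0.532]
ft_force: [-0.1, 0.4, -0.1]
grip_width: 0.0509
grasp_force: 0.0
```

```bash
python3 -c "
from h import *
print(job_done())"
```

```text
the job is handed in; nothing more can be done
None
```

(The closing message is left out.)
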